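# Find the socket for the burner stand's hub nut

## Task

Lift the glue pot off the burner stand and set it down gently, upright and wholly on the cork mat. Then try the sockets from the blue mat on the stand's hub nut without forcing them, standing any that does not fit back upright on the blue mat, until one goes fully home over the nut. Finish while still gripping the fitting socket, seated on the nut; leave the wooden block and the green canister alone.

Things in the scene. Friction and masses are not known exactly. Their poses are not given: they have to be found in the camera images.
- pot_handle (a point): Centre of the glue pot's grip bar: dark wood, 13 mm square, 76 mm long along y, clear for 25 mm either side of the middle, 140 mm above the pot's underside, on its axis; pinched from above across x. Axes are the pot's, z up. Rigid arch.
- pot_base (a point): Centre of the glue pot's flat underside (108 mm in diameter); z up.
- pot: The empty aluminium glue pot, about 0.45 kg, 112 mm in diameter, walls 75 mm high, with an arched handle above; origin at the centre of its underside. At the start it sits on the burner stand, over the nut.
- cork_mat: Square cork mat, 170 by 170 mm, 6 mm thick, fixed to the bench; origin at the centre of its underside.
- cork_top (a point): Centre of the cork mat's top face; z up.
- nut_seat (a point): On the stand's axis, upper face of the round flange under the brass hex nut, 60 mm above the bench, z up. The nut rises from it: 27 mm across flats, 20 mm high (top 2 mm 25.5 mm); two flats are square to this point's x. A fitting socket fully home has its mouth on this face; a wrong one stops about 20 mm higher.
- stand: Dark steel burner stand, fixed to the bench, base 140 mm in diameter; origin at the centre of its underside. Three arms at 0, 120 and 240 degrees from x end in uprights 42 to 52 mm from the axis, tops 95 mm above the bench; the pot sits on them at the start.
- rubber_top (a point): Centre of the top face of the blue tool mat, 130 mm (x) by 190 mm (y), 6 mm thick, fixed to the bench, z up; both sockets stand on it, about 100 mm apart along its y.
- socket_a_tongue (a point): Middle of socket a's flat drive tongue, where it is pinched from above across x: 16 mm thick (x), 34 mm wide (y), 40 mm high, standing on a round shoulder 22 mm below this point. On the socket's axis, 67 mm above its mouth, 18 mm below its top. Axes are the socket's, z up.
- socket_a_mouth (a point): Centre of socket a's mouth (underside); z up. The hexagonal bore opens here, 26 mm deep, two of its flats square to x. One socket's bore fits the nut with 1 mm to spare all round (up to 8 degrees out in turn); the other's is plainly too small. Which place holds the fitting one changes.
- socket_a: Socket a: steel, 0.28 kg, 85 mm tall, standing mouth down; six-sided skirt 42 mm across flats and 26 mm high, round shoulder 42 mm in diameter to 45 mm, tongue on top. Both sockets look the same outside. Origin at the centre of its mouth.
- socket_b_tongue (a point): Middle of socket b's flat drive tongue, where it is pinched from above across x: 16 mm thick (x), 34 mm wide (y), 40 mm high, standing on a round shoulder 22 mm below this point. On the socket's axis, 67 mm above its mouth, 18 mm below its top. Axes are the socket's, z up.
- socket_b_mouth (a point): Centre of socket b's mouth (underside); z up. The hexagonal bore opens here, 26 mm deep, two of its flats square to x. One socket's bore fits the nut with 1 mm to spare all round (up to 8 degrees out in turn); the other's is plainly too small. Which place holds the fitting one changes.
- socket_b: Socket b: steel, 0.28 kg, 85 mm tall, standing mouth down; six-sided skirt 42 mm across flats and 26 mm high, round shoulder 42 mm in diameter to 45 mm, tongue on top. Both sockets look the same outside. Origin at the centre of its mouth.
- block: Bystander: pale grooved wooden forming block, 35 by 130 by 50 mm; origin at the centre of its underside.
- canister: Bystander: green gas canister with a white band, 87 mm in diameter, 88 mm tall; origin at the centre of its underside.
Things that resemble listed ones, but are neither listed nor needed, are in the scene too. Several things look just like the part that bears rubber_top: the one meant starts farthest to the robot's left. What is shaped like the socket_a but turquoise is not meant.

How it is judged:
By the outcome, as a careful person would: the job done as asked, in the order asked, and still so for the second after the job is handed in, while the arm keeps its last pose, push and grip.
It also fails if it takes over 72 s, if anything falls off the work surface, if the arm or the gripper's body presses on something with over 40 N, if the wrist force passes 120 N, or if a joint passes its speed limit or range.

## Robot

A 6-joint arm with a two-finger parallel gripper is mounted at the origin on the work surface. World frame = base frame: x ahead of the robot, y to its left, z up, the work surface at z = 0. Lengths are in m, angles in rad, forces in N, time in s.
With the tool pointing down it reaches from about 0.35 to 0.775 m from the base axis. Payload 7.3 kg.
Tool frame: the origin (TCP) lies between the finger pads; the fingertips stand 14 mm ahead of it and the grasp point (between the pads) lies 5 mm behind it; z points along the fingers, y is the direction in which the jaws open and shut (so a half turn about z gives the same grasp; the last joint's range is limited). The gripper opens to 92 mm and grips with 3 to 60 N. Pads are 19 mm wide; open, the fingers measure 130 mm over their backs; the gripper's body (75 mm by 190 mm) begins 47 mm behind the grasp point.
Start: joints at [-0.146, 0.342, 1.524, -0, 1.275, -0.146], TCP at [0.525, 0, 0.241] pointing down, gripper open.
Joint ranges: [-2.53, 2.53], [-0.77, 2.02], [0.04, 2.7], [-1, 4.14], [0.28, 2.66], [-3.11, 3.11]. Speed limits (rad/s): [2.57, 2.57, 3.14, 3.14, 3.14, 3.14].

## Interface

Orientations are given as [roll, pitch, yaw] about the fixed x, y, z axes, in that order (R = Rz(yaw) Ry(pitch) Rx(roll)).
In Python, from cell import robot gives the robot as it stands.
- The arm moves only by the shell command python3 -m creep 'ROWS' [FORCE]. ROWS is JSON, a list that holds one entry, the list of rows, each a list of 7 numbers: the shift along the tool's x, y, z in cm, then the turn, a rotation vector about the tool's x, y, z in degrees, then the gripper command: -1 is shut, 1 is fully open, values between are in proportion. In form: [[[tx, ty, tz, wx, wy, wz, gripper], ...]]. A call has 1 to 8 rows; each row is the pose to reach, as a shift and turn from the pose measured when the call began, along the tool's axes at that moment; what a row does not reach only later rows make up. A row lasts 1/10 s, in which the tool goes at most 50 mm and 8.59 degrees, less where a joint would pass 70% of its speed; a pose out of reach is approached as far as the arm can. A call with a gripper value outside its range is refused whole. The fingers move at their own pace and stop on an object; FORCE is the grip in N (left out, the last holds). Time passes only in rows, so rows that repeat a pose let the fingers close. It gives the time, the measured TCP pose, the force and the opening at its end, in the units of the state.
- robot.observe(): the state, without advancing time (a new reading comes with each control period).
- robot.read_camera(name): name is "scene" or "side" or "wrist"; returns the picture (420x560x3 uint8, red, green, blue); there is no depth.
- robot.camera_params(name): a dict with "camera_matrix" (3x3 intrinsics, pixels), "k1" (the pictures are not rectified: a ray, as slopes to the right and down, at radius r is drawn at 1 + k1 r^2 times it, then the intrinsics apply), "R" (3x3) and "t" (3): a world point X has camera coordinates R X + t. Camera axes: x right, y down, z forward; pixel columns grow to the right and rows downward; lengths in m; the calibration is good to about 2 mm. A picture is of the moment at which its call begins: read the wrist's pose just before it. camera_params takes no time and is no camera call; for the wrist camera it gives the pose at the moment of the call.
- robot.hand_in(): hands the job in, once; it reports no verdict.
Trained networks look in the newest picture that a camera, given by its name, has taken for a name from the list of things; names that differ only in an ending like _2 or _b are one class to them, and where a whole thing is asked for, a point or a joint stands for the part that bears it (a point fixed in the world has none). Each returns a list of dicts, best first, with "score" (0 to 1); they miss things now and then, are a little off and sometimes report something else, mostly with a low value. They report only what shows in the picture. A call takes as long as a camera call. They do not tell look-alikes from the thing itself.
- robot.look_for(camera, label): "centre" ([x, y, z] in m, in the coordinates of the camera as it stood for that picture, good to about 4 mm: the middle of the surface that is visible of it).
- robot.masks_of(camera, label): "mask" (420x560 bool, what is visible of it).
The state is a dict: "time": time; "qpos": joint angles; "qvel": joint speeds; "joint_efforts": joint torques, N m; "tool_pos": TCP position; "tool_rot": TCP orientation; "contact_force": force on the tool from outside, world axes, zero at the start; "torque": the same for the moment, N m; "opening": finger opening in m.
Only numpy, scipy, OpenCV 4.12 (cv2) and the standard library are available. Lean on these libraries where they do the work, as an engineer would, in place of code of your own. Each camera call takes 0.05 s, during which the arm holds its last target.

## Working session

There is one attempt and no reset: what is moved stays moved. The work goes in short steps, Python scripts to look and compute and a shell command to move; the robot and the scene stay as the last step left them, time stands still between calls to the robot, and variables do not carry over. Pictures are saved under pics/ and viewed, and the job is handed in when it is done.

```bash
mkdir -p pics; ls; python3 - <<'E'
from cell import robot
import cv2
s=robot.observe(); print({k:(v if not hasattr(v,'round') else v) for k,v in s.items()})
for n in ("scene","side","wrist"):
    im=robot.read_camera(n); cv2.imwrite(f"pics/{n}0.png",im[...,::-1])
    p=robot.camera_params(n); print(n,p)
E
```

```text
pics
{'time': 0.0, 'qpos': array([-1.45962641e-01,  3.42727674e-01,  1.52500337e+00,  2.10352391e-05,
        1.27537658e+00, -1.45991951e-01]), 'qvel': array([ 0.00040231, -0.00139174,  0.00041084, -0.00010686,  0.00201674,
        0.00097362]), 'joint_efforts': array([ 7.61924657e-04, -4.31245601e+01, -2.44219762e+01,  7.17750052e-02,
        5.59406646e-02, -1.04314388e-04]), 'tool_pos': array([5.24627662e-01, 1.02793627e-04, 2.40047132e-01]), 'tool_rot': array([-3.14009673e+00, -2.40288207e-04,  1.57081932e+00]), 'contact_force': array([ 0.22163849,  0.33109942, -0.70425293]), 'torque': array([-0.00026208, -0.00292863,  0.01256338]), 'opening': 0.09175597562666259}
scene {'camera_matrix': array([[485.02919506,   0.        , 277.59472001],
       [  0.        , 485.02919506, 216.75199811],
       [  0.        ,   0.        ,   1.        ]]), 'k1': -0.06628003984973563, 'R': array([[-0.52767908,  0.84944222,  0.00164199],
       [ 0.73483215,  0.45745053, -0.50076014],
       [-0.42611794, -0.26303406, -0.86558453]]), 't': array([ 0.27134372, -0.29993734,  1.58383481])}
side {'camera_matrix': array([[417.88704167,   0.        , 278.51163023],
       [  0.        , 417.88704167, 206.19599849],
       [  0.        ,   0.        ,   1.        ]]), 'k1': -0.0127984056521197, 'R': array([[ 0.99570057, -0.09249819,  0.00494577],
       [-0.04516064, -0.53136488, -0.84593846],
       [ 0.08087579,  0.84207805, -0.53325759]]), 't': array([-0.55047507,  0.15096773,  0.93425173])}
wrist {'camera_matrix': array([[365.69037679,   0.        , 282.40128148],
       [  0.        , 365.69037679, 204.7937895 ],
       [  0.        ,   0.        ,   1.        ]]), 'k1': -0.04236414881466527, 'R': array([[ 9.99999038e-01,  2.76667347e-04, -1.35911362e-03],
       [ 6.70782161e-04, -9.54155318e-01,  2.99311174e-01],
       [-1.21399586e-03, -2.99311798e-01, -9.54154586e-01]]), 't': array([-0.52371955, -0.03658228,  0.39183862])}
```

View pics/scene0.png

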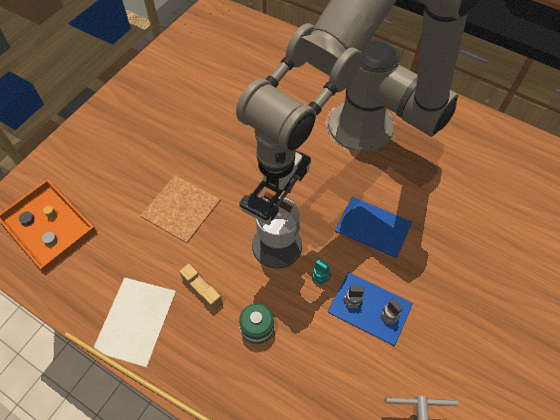

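View pics/side0.png

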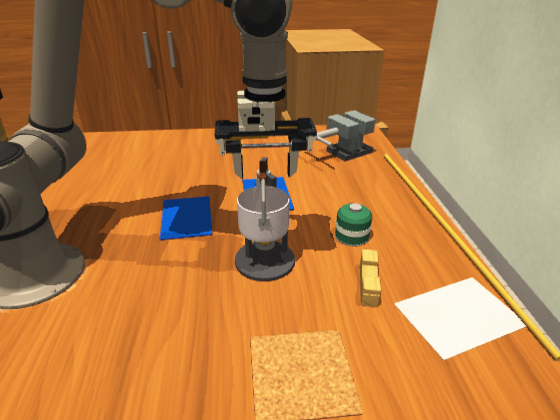

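View pics/wrist0.png

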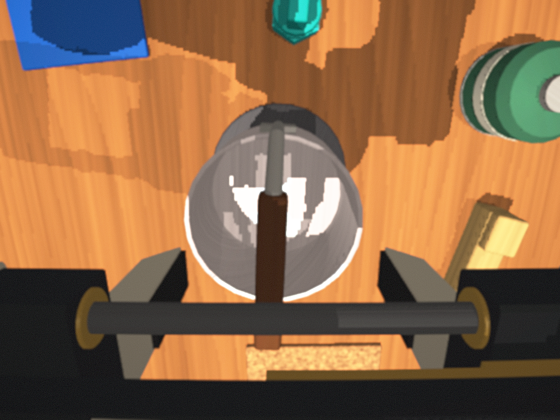

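```bash
cat > h.py <<'E'
from cell import robot
import numpy as np, cv2
def c2w(n,X,p=None):
    p=p or robot.camera_params(n); return np.array(p["R"]).T@(np.array(X)-p["t"])
def proj(n,X,p=None):
    p=p or robot.camera_params(n); X=np.atleast_2d(X)@np.array(p["R"]).T+p["t"]
    s=X[:,:2]/X[:,2:]; r2=(s**2).sum(1,keepdims=True); s=s*(1+p["k1"]*r2)
    K=p["camera_matrix"]; return s*[K[0,0],K[1,1]]+[K[0,2],K[1,2]]
def ray(n,uv,z,p=None):
    p=p or robot.camera_params(n); K=p["camera_matrix"]
    d=(np.atleast_2d(uv)-[K[0,2],K[1,2]])/[K[0,0],K[1,1]]; s=d.copy()
    for _ in range(20): s=d/(1+p["k1"]*(s**2).sum(1,keepdims=True))
    D=np.c_[s,np.ones(len(s))]@np.array(p["R"]); C=-np.array(p["R"]).T@p["t"]
    return C+D*((z-C[2])/D[:,2:])
def snap(n,name):
    p=robot.camera_params(n); im=robot.read_camera(n); cv2.imwrite(f"pics/{name}.png",im[...,::-1]); return im,p
E
python3 - <<'E'
from h import *
np.set_printoptions(precision=4,suppress=True)
for c in ("scene","side","wrist"):
  for l in ("pot_handle","pot","stand","cork_mat","rubber_top","socket_a","socket_a_tongue","block","canister"):
    for r in robot.look_for(c,l)[:4]:
        w=c2w(c,r["centre"]); print(c,l,round(r["score"],2),w,proj(c,w)[0].round())
print(robot.observe()["time"])
E
```

```text
scene pot_handle 0.84 [0.5242 0.0103 0.1262] [279. 227.]
scene pot_handle 0.62 [ 0.5697 -0.302   0.005 ] [180. 209.]
scene pot 0.58 [0.5208 0.0139 0.1268] [281. 227.]
scene stand 0.71 [0.5541 0.0216 0.0093] [277. 258.]
scene cork_mat 0.65 [0.5622 0.2562 0.0527] [353. 297.]
scene cork_mat 0.56 [ 0.568  -0.3044  0.007 ] [180. 208.]
scene rubber_top 0.89 [0.326  0.2038 0.0037] [373. 228.]
scene rubber_top 0.66 [0.5583 0.3062 0.0044] [368. 312.]
scene socket_a 0.75 [0.5634 0.2587 0.0511] [354. 298.]
scene socket_a 0.62 [0.5462 0.152  0.0461] [320. 273.]
scene socket_a 0.6 [0.5465 0.3518 0.0473] [389. 311.]
scene socket_a_tongue 0.91 [0.5435 0.1471 0.0462] [319. 271.]
scene socket_a_tongue 0.56 [0.5664 0.2636 0.0498] [355. 300.]
scene block 0.88 [ 0.738  -0.0966  0.0403] [201. 285.]
scene canister 0.91 [0.7579 0.0908 0.0795] [256. 324.]
side pot_handle 0.62 [ 0.5208 -0.0344  0.1425] [265. 218.]
side pot 0.93 [ 0.5178 -0.0306  0.1438] [263. 217.]
side stand 0.87 [ 0.5217 -0.0227  0.011 ] [266. 263.]
side stand 0.49 [0.738  0.0455 0.0494] [353. 228.]
side cork_mat 0.59 [ 0.5619 -0.3216  0.0
[... 381 characters left out ...]
7 0.0453 0.053 ] [353. 227.]
wrist pot_handle 0.6 [0.5206 0.0015 0.1357] [277. 209.]
wrist pot 0.97 [0.5217 0.0006 0.1332] [279. 209.]
wrist stand 0.65 [0.5291 0.053  0.0144] [287. 121.]
wrist cork_mat 0.71 [ 0.5606 -0.2412  0.0067] [311. 360.]
wrist rubber_top 0.8 [0.323  0.1397 0.0099] [72. 30.]
wrist socket_a 0.92 [0.5353 0.1358 0.0494] [295.  25.]
wrist socket_a_tongue 0.83 [0.5353 0.1344 0.0407] [295.  28.]
wrist socket_a_tongue 0.21 [0.5308 0.0558 0.016 ] [289. 119.]
wrist block 0.83 [ 0.7374 -0.0618  0.0325] [485. 236.]
wrist block 0.28 [0.5293 0.0501 0.0134] [287. 124.]
wrist canister 0.6 [0.7219 0.0812 0.0723] [519.  94.]
wrist canister 0.27 [ 0.5241 -0.0017  0.1332] [282. 212.]
1.5
```

```bash
python3 - <<'E'
from h import *
np.set_printoptions(precision=4,suppress=True)
print(proj("wrist",[[.525,0,.24],[.525,0,.226]]))
print("rim",ray("wrist",[[185,212],[362,215],[270,298]],.170))
print("bar",ray("wrist",[[260,192],[286,193],[256,347],[281,348]],.2415))
im=cv2.imread("pics/wrist0.png"); cv2.imwrite("pics/w0c.png",cv2.resize(im[90:390,150:400],None,fx=2,fy=2,interpolation=cv2.INTER_CUBIC)[:600])
im=cv2.imread("pics/scene0.png"); cv2.imwrite("pics/s0c.png",cv2.resize(im[180:360,130:430],None,fx=2.6,fy=2.6,interpolation=cv2.INTER_CUBIC))
E
```

```text
[[283.8798 284.2186]
 [283.7727 269.5447]]
rim [[ 0.4639  0.0104  0.17  ]
 [ 0.5738  0.0085  0.17  ]
 [ 0.516  -0.0504  0.17  ]]
bar [[ 0.5152  0.043   0.2415]
 [ 0.5258  0.0426  0.2415]
 [ 0.5119 -0.0326  0.2415]
 [ 0.5237 -0.0331  0.2415]]
```

View pics/w0c.png

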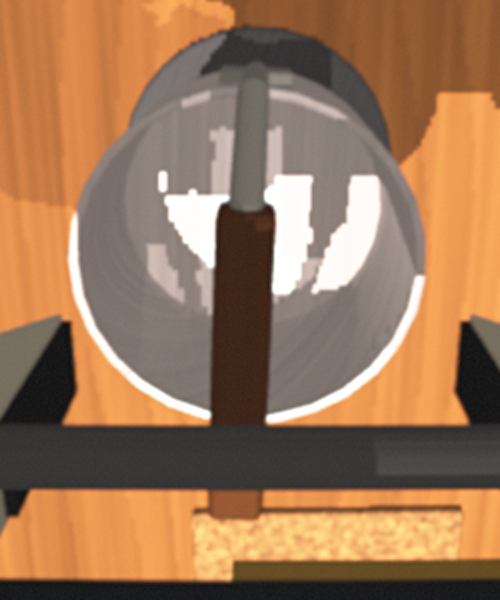

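View pics/s0c.png

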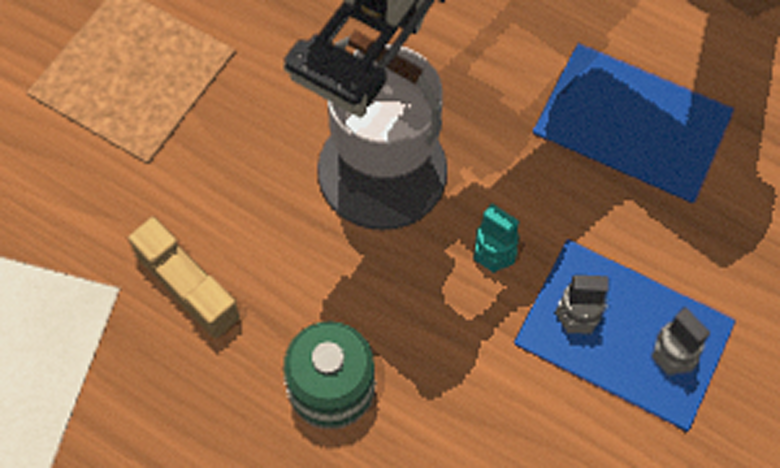

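```bash
cat >> h.py <<'E'
def matfit(n,l,near,z=.006,q=None):
    out=[]
    for m in robot.masks_of(n,l):
        mk=m["mask"].astype(np.uint8)
        cs,_=cv2.findContours(mk,cv2.RETR_EXTERNAL,cv2.CHAIN_APPROX_NONE)
        if not cs: continue
        c=max(cs,key=cv2.contourArea)[:,0,:]
        w=ray(n,c,z,q)[:,:2]
        (cx,cy),(a,b),th=cv2.minAreaRect((w*1000).astype(np.float32))
        if np.hypot(cx/1000-near[0],cy/1000-near[1])<.12: out.append((round(m["score"],2),round(cx),round(cy),round(a),round(b),round(th,1)))
    return out
E
python3 - <<'E'
from h import *
for n in("scene","side"):
    print(n,"cork",matfit(n,"cork_mat",(.565,-.31)))
    print(n,"rub",matfit(n,"rubber_top",(.57,.31)))
print("clip",robot.observe()["time"])
E
python3 -m creep '[[[0.5,-0.56,0,0,0,2,1],[0.5,-0.56,0.5,0,0,2,1],[0.5,-0.56,1.0,0,0,2,1],[0.5,-0.56,1.0,0,0,2,1]]]' 30
```

```text
scene cork [(0.74, 563, -307, 170, 170, 1.5)]
scene rub [(0.85, 546, 305, 132, 191, 2.7)]
side cork [(0.65, 563, -309, 172, 173, 0.4)]
side rub [(0.85, 592, 343, 26, 96, 5.1)]
clip 1.7
time: 2.1
tool_pos: [0.5191, 0.0049, 0.2297]
tool_rot: [-3.14, -0.0, 1.536]
contact_force: [-0.0, 0.2, -0.2]
opening: 0.092
```

```bash
python3 -m creep '[[[0,0,0,0,0,0,-1],[0,0,0,0,0,0,-1],[0,0,0,0,0,0,-1],[0,0,0,0,0,0,-1],[0,0,0,0,0,0,-1],[0,0,0,0,0,0,-1]]]' 30; python3 - <<'E'
from h import *
snap("wrist","w1")
E
```

```text
time: 2.7
tool_pos: [0.5191, 0.0049, 0.2298]
tool_rot: [-3.14, -0.0, 1.536]
contact_force: [0.7, -0.4, -0.8]
opening: 0.0485
```

View pics/w1.png

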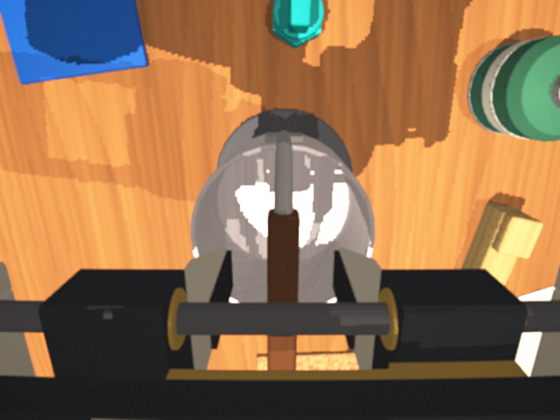

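The bar (pixel 283,260) is centred between the pads, still closing.

```bash
python3 -m creep '[[[0,0,0,0,0,0,-1],[0,0,0,0,0,0,-1],[0,0,0,0,0,0,-1],[0,0,0,0,0,0,-1],[0,0,0,0,0,0,-1],[0,0,0,0,0,0,-1],[0,0,0,0,0,0,-1]]]' 30
```

```text
time: 3.45
tool_pos: [0.5191, 0.0049, 0.2298]
tool_rot: [-3.14, -0.0, 1.536]
contact_force: [-0.6, -0.5, 0.1]
opening: 0.0126
```

```bash
python3 -m creep '[[[0,0,-0.3,0,0,0,-1],[0,0,-1,0,0,0,-1],[0,0,-2,0,0,0,-1],[0,0,-3.5,0,0,0,-1],[0,0,-5,0,0,0,-1],[0,0,-5,0,0,0,-1],[0,0,-5,0,0,0,-1]]]' 30
python3 - <<'E'
from h import *
s=robot.observe();print(s["contact_force"],s["opening"]);snap("side","sd2")
from scipy.spatial.transform import Rotation as T
R=T.from_euler("xyz",s["tool_rot"]).as_matrix()
print((R.T@(np.array([.563,-.308,.28])-s["tool_pos"])*100).round(2))
E
```

```text
time: 4.15
tool_pos: [0.5191, 0.0049, 0.2798]
tool_rot: [-3.14, -0.0, 1.536]
contact_force: [0.7, -0.1, -5.3]
opening: 0.0129
[ 0.7102107  -0.1035301  -5.26129522] 0.012947272183306806
[-3.113e+01  5.460e+00 -2.000e-02]
```

View pics/sd2.png

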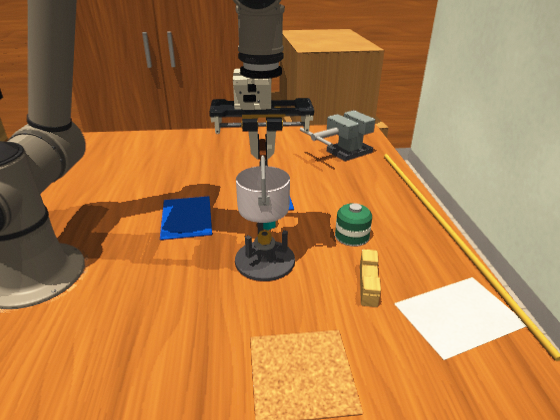

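```bash
python3 -m creep '[[[-1,0.2,0,0,0,0,-1],[-3,0.5,0,0,0,0,-1],[-6,1.05,0,0,0,0,-1],[-9,1.6,0,0,0,0,-1],[-12,2.1,0,0,0,0,-1],[-15,2.6,0,0,0,0,-1],[-17,3,0,0,0,0,-1],[-18,3.2,0,0,0,0,-1]]]' && python3 -m creep '[[[-1.5,0.25,0,0,0,0,-1],[-4,0.7,0,0,0,0,-1],[-7,1.2,0,0,0,0,-1],[-10,1.7,0,0,0,0,-1],[-12,2.1,0,0,0,0,-1],[-13.1,2.26,0,0,0,0,-1],[-13.1,2.26,0,0,0,0,-1],[-13.1,2.26,0,0,0,0,-1]]]'
python3 - <<'E'
from h import *
s=robot.observe();print(s["contact_force"],s["opening"]);snap("scene","sc3");snap("wrist","w3")
from scipy.spatial.transform import Rotation as T
R=T.from_euler("xyz",s["tool_rot"]).as_matrix()
print((R.T@(np.array([.563,-.308,.141])-s["tool_pos"])*100).round(2))
E
```

```text
time: 5.0
tool_pos: [0.5443, -0.1787, 0.2781]
tool_rot: [-3.138, 0.0, 1.534]
contact_force: [-0.5, 0.1, -5.1]
opening: 0.0129
time: 5.8
tool_pos: [0.562, -0.3095, 0.2777]
tool_rot: [-3.137, -0.001, 1.535]
contact_force: [-0.8, -0.6, -5.8]
opening: 0.013
[-0.82022985 -0.57544217 -5.80157171] 0.013022083660548977
[ 0.14  0.16 13.67]
```

View pics/sc3.png

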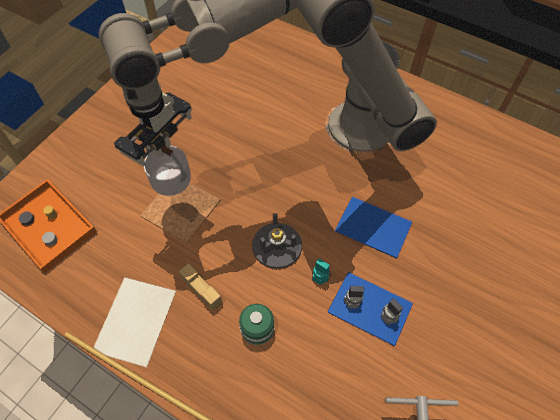

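View pics/w3.png

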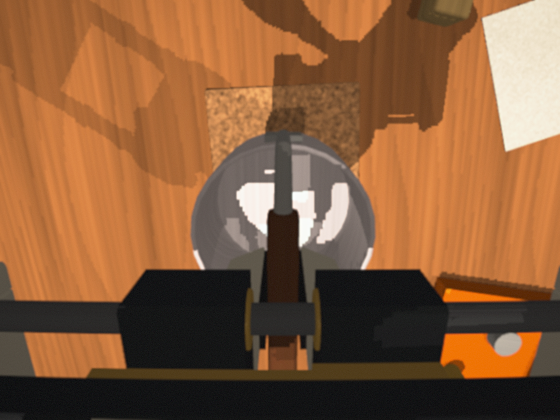

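```bash
python3 -m creep '[[[0.1,0.1,1.5,0,0,0,-1],[0.14,0.16,4,0,0,0,-1],[0.14,0.16,7,0,0,0,-1],[0.14,0.16,9.5,0,0,0,-1],[0.14,0.16,11.5,0,0,0,-1],[0.14,0.16,12.7,0,0,0,-1],[0.14,0.16,12.7,0,0,0,-1],[0.14,0.16,12.7,0,0,0,-1]]]'
python3 - <<'E'
from h import *
np.set_printoptions(precision=4,suppress=True)
im,_=snap("side","sd4"); snap("scene","sc4")
cv2.imwrite("pics/sd4c.png",cv2.resize(im[230:420,170:430,::-1],None,fx=3,fy=3))
E
```

```text
time: 6.7
tool_pos: [0.5639, -0.3076, 0.1523]
tool_rot: [-3.139, 0.0, 1.536]
contact_force: [-0.0, 0.1, -5.9]
opening: 0.0128
```

View pics/sd4c.png

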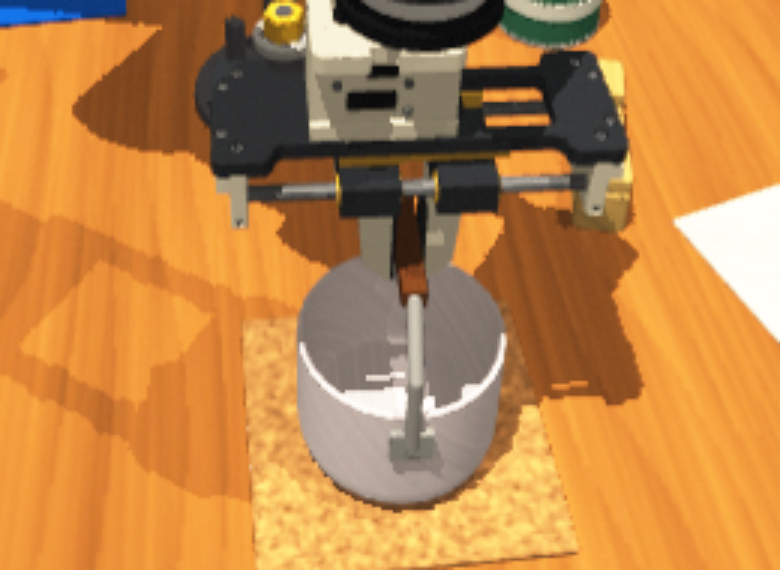

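The pot hangs over the cork, centred (crop 405,400), about 11 mm up. I'll lower it slowly.

```bash
python3 -m creep '[[[0,0,0.3,0,0,0,-1],[0,0,0.6,0,0,0,-1],[0,0,0.8,0,0,0,-1],[0,0,0.95,0,0,0,-1],[0,0,1.05,0,0,0,-1],[0,0,1.1,0,0,0,-1],[0,0,1.15,0,0,0,-1]]]'
```

```text
time: 7.5
tool_pos: [0.5641, -0.308, 0.1413]
tool_rot: [-3.14, 0.001, 1.536]
contact_force: [-0.0, -0.5, -5.2]
opening: 0.0128
```

```bash
python3 -m creep '[[[0,0,0.05,0,0,0,-1],[0,0,0.1,0,0,0,-1],[0,0,0.1,0,0,0,-1]]]'
```

```text
time: 7.8
tool_pos: [0.5642, -0.308, 0.1409]
tool_rot: [-3.141, 0.002, 1.536]
contact_force: [-1.7, 1.4, -0.9]
opening: 0.0125
```

```bash
python3 -m creep '[[[0,0,0.04,0,0,0,-1],[0,0,0.04,0,0,0,-0.7],[0,0,0,0,0,0,-0.5],[0,0,0,0,0,0,-0.2],[0,0,0,0,0,0,0],[0,0,0,0,0,0,0],[0,0,0,0,0,0,0]]]'
```

```text
time: 8.5
tool_pos: [0.5643, -0.3081, 0.1409]
tool_rot: [-3.141, 0.002, 1.536]
contact_force: [-0.3, 0.8, -0.1]
opening: 0.0451
```

```bash
python3 -m creep '[[[0,0,-1,0,0,0,0],[0,0,-3,0,0,0,0],[0,0,-7,0,0,0,0],[0,0,-11,0,0,0,0.5],[0,0,-14,0,0,0,0.5],[0,0,-15,0,0,0,0.5]]]'
python3 - <<'E'
from h import *
im,_=snap("scene","sc5"); snap("side","sd5")
np.set_printoptions(precision=4,suppress=True)
print([ (r["score"],c2w("scene",r["centre"])) for r in robot.look_for("scene","socket_a")])
cv2.imwrite("pics/sc5c.png",cv2.resize(im[170:350,130:430,::-1],None,fx=2.6,fy=2.6,interpolation=cv2.INTER_CUBIC))
E
```

```text
time: 9.1
tool_pos: [0.5653, -0.3085, 0.296]
tool_rot: [3.136, 0.006, 1.536]
contact_force: [0.3, -0.4, -0.7]
opening: 0.0649
[(0.92, array([0.5479, 0.3504, 0.0492])), (0.9, array([0.5465, 0.1517, 0.0435])), (0.85, array([0.5597, 0.2578, 0.0536]))]
```

View pics/sc5c.png

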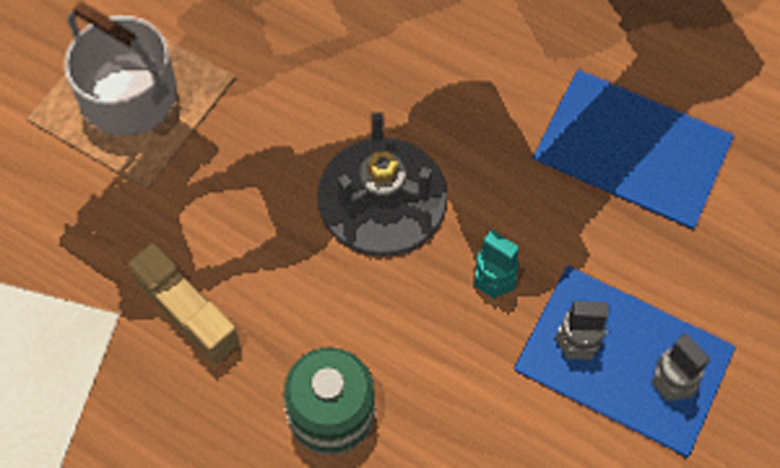

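View pics/sd5.png

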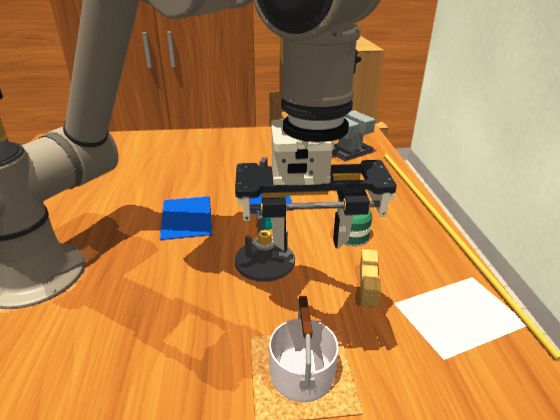

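```bash
cat >> h.py <<'E'
from scipy.spatial.transform import Rotation as T
def rel(pos,yaw=None):
    s=robot.observe(); R=T.from_euler("xyz",s["tool_rot"])
    d=R.inv().apply(np.array(pos)-s["tool_pos"])*100
    w=[0,0,0]
    if yaw is not None: w=np.degrees((R.inv()*T.from_euler("xyz",[np.pi,0,yaw])).as_rotvec())
    print("time",round(s["time"],2),"shift",d.round(2),"turn",np.round(w,2))
E
python3 -c "
from h import *
rel([.519,0,.29],1.5708)"
```

```text
time 9.25 shift [ 3.06e+01 -5.60e+00  3.00e-02] turn [-0.05  0.1  -2.  ]
```

```bash
python3 -m creep '[[[2,-0.3,0,0,0,0,1],[6,-1,0,0,0,0,1],[10.5,-1.9,0,0,0,0,1],[15,-2.7,0,0,0,0,1],[19.5,-3.6,0,0,0,-1,1],[24,-4.4,0,0,0,-2,1],[28,-5.1,0,0,0,-2,1],[30.6,-5.6,0,0,0.1,-2,1]]]' && python3 -m creep '[[[0,0,0,0,0,0,1],[0,0,0,0,0,0,1]]]'
python3 - <<'E'
from h import *
im,p=snap("wrist","w6")
import pickle; pickle.dump(p,open("w6.pkl","wb"))
np.set_printoptions(precision=4,suppress=True)
print(proj("wrist",[.519,.005,.06],p))
cv2.imwrite("pics/w6c.png",cv2.resize(im[60:300,140:420,::-1],None,fx=2.5,fy=2.5,interpolation=cv2.INTER_CUBIC))
E
```

```text
time: 10.05
tool_pos: [0.5174, 0.0028, 0.2882]
tool_rot: [-3.137, -0.001, 1.573]
contact_force: [0.5, -0.2, 0.5]
opening: 0.092
time: 10.25
tool_pos: [0.5167, 0.0031, 0.2865]
tool_rot: [-3.133, -0.001, 1.574]
contact_force: [-0.5, -1.0, 0.3]
opening: 0.0915
[[287.1888 172.1129]]
```

View pics/w6c.png

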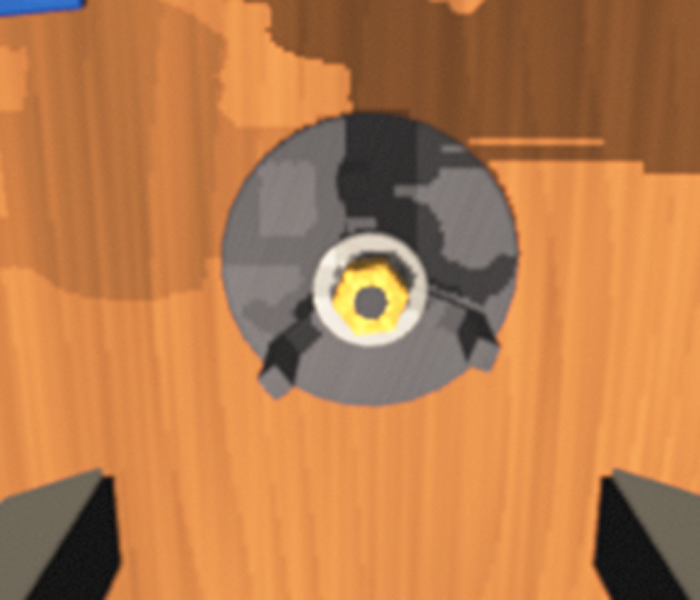

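```bash
python3 - <<'E'
from h import *
import pickle; p=pickle.load(open("w6.pkl","rb"))
np.set_printoptions(precision=4,suppress=True)
f=lambda c:np.array(c)/2.5+[140,60]
im=cv2.imread("pics/w6.png")
print("flange",ray("wrist",f([[371,290],[314,290],[428,290],[371,233],[371,346]]),.06,p))
print("nuttop",ray("wrist",f([[371,300]]),.08,p))
print("basecirc",ray("wrist",f([[221,258],[519,258],[371,110],[371,405]]),.01,p))
c=ray("wrist",f([[371,290]]),.06,p)[0]
u=ray("wrist",f([[277,384],[486,357]]),.095,p); print(u)
d=u-c; print(np.hypot(d[:,0],d[:,1]),np.degrees(np.arctan2(d[:,1],d[:,0])))
crop=im[150:205,260:320]; cv2.imwrite("pics/nut.png",cv2.resize(crop,None,fx=10,fy=10,interpolation=cv2.INTER_CUBIC))
E
```

```text
flange [[ 0.5203  0.0009  0.06  ]
 [ 0.4966  0.0008  0.06  ]
 [ 0.5439  0.001   0.06  ]
 [ 0.5201  0.0246  0.06  ]
 [ 0.5205 -0.0233  0.06  ]]
nuttop [[0.5201 0.0014 0.08  ]]
basecirc [[ 0.4506  0.0044  0.01  ]
 [ 0.5895  0.0052  0.01  ]
 [ 0.5201  0.0715  0.01  ]
 [ 0.5212 -0.068   0.01  ]]
[[ 0.4838 -0.0286  0.095 ]
 [ 0.5643 -0.0171  0.095 ]]
[0.0469 0.0476] [-141.0235  -22.2846]
```

View pics/nut.png

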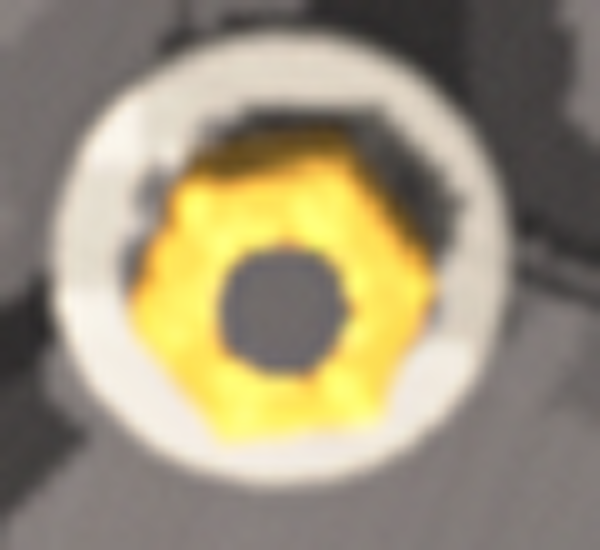

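```bash
python3 - <<'E'
from h import *
import pickle; p=pickle.load(open("w6.pkl","rb"))
np.set_printoptions(precision=4,suppress=True)
im=cv2.imread("pics/w6.png").astype(int)
def fit(im,n,p,box,zs=(.08,)):
    x0,y0,x1,y1=box
    m=np.zeros(im.shape[:2],np.uint8); sub=im[y0:y1,x0:x1]
    m[y0:y1,x0:x1]=((sub[...,2]-sub[...,0]>70))*1
    cs,_=cv2.findContours(m,cv2.RETR_EXTERNAL,cv2.CHAIN_APPROX_NONE); c=max(cs,key=cv2.contourArea)
    c=cv2.convexHull(c)
    # rasterised distance: fit hexagon support function
    w=ray(n,c[:,0,:].astype(float),.08,p)[:,:2]
    from scipy.optimize import minimize
    # densify
    w=np.concatenate([np.linspace(a,b,8) for a,b in zip(w,np.roll(w,-1,0))])
    def cost(q):
        cx,cy,r,th=q; ang=th+np.arange(6)*np.pi/3
        d=(w-[cx,cy])@np.array([np.cos(ang),np.sin(ang)])
        return ((d.max(1)-r)**2).sum()*1e6
    best=min((minimize(cost,[*w.mean(0),.013,np.radians(t)],method="Nelder-Mead",options=dict(maxiter=4000,xatol=1e-6,fatol=1e-6)) for t in (-30,-20,-10,0,10,20)),key=lambda r:r.fun)
    print(n,best.x[:3],np.degrees(best.x[3])%60-60,best.fun,len(w))
fit(im,"wrist",p,(262,155,315,205))
s=cv2.imread("pics/sc5.png").astype(int)
print(proj("scene",[.52,.0012,.08]))
ps=robot.camera_params("scene")
u,v=proj("scene",[.52,.0012,.08])[0].astype(int)
fit(s,"scene",ps,(u-15,v-12,u+15,v+15))
cv2.imwrite("pics/nuts.png",cv2.resize(s[v-40:v+40,u-45:u+45].astype(np.uint8),None,fx=7,fy=7,interpolation=cv2.INTER_CUBIC)); print(u,v)
rel([.553,.265,.30],1.5708)
E
```

```text
wrist [0.5194 0.0025 0.0138] -22.96570756037724 20.88161549429546 144
[[276.8824 232.7586]]
scene [0.5207 0.0011 0.0124] -24.530271426529396 31.804686306066497 96
276 232
time 10.3 shift [26.27  3.63 -1.31] turn [-0.43 -0.06  0.11]
```

View pics/nuts.png

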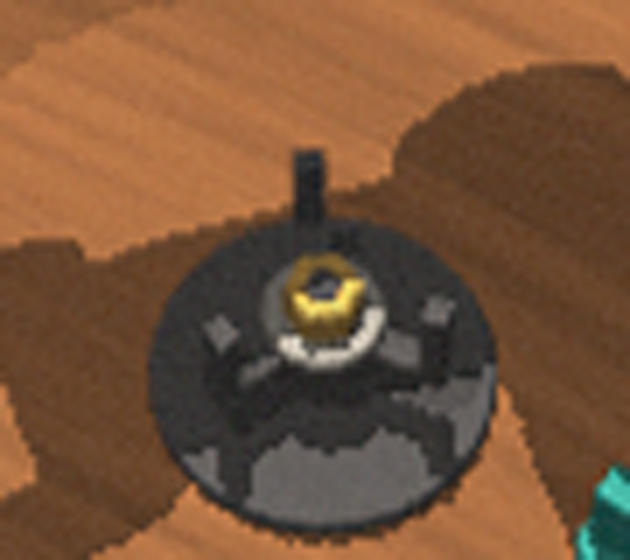

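```bash
python3 -m creep '[[[2,0.3,0,0,0,0,1],[6,0.8,-0.4,0,0,0,1],[10.5,1.4,-0.7,-0.2,0,0,1],[15,2.1,-1,-0.4,0,0,1],[19,2.6,-1.3,-0.4,0,0,1],[23,3.2,-1.3,-0.4,0,0,1],[26.3,3.6,-1.3,-0.4,0,0,1],[26.3,3.6,-1.3,-0.4,0,0,1]]]' && python3 -m creep '[[[0,0,0,0,0,0,1]]]'
python3 - <<'E'
from h import *
im,p=snap("wrist","w7")
import pickle; pickle.dump(p,open("w7.pkl","wb"))
np.set_printoptions(precision=4,suppress=True)
w=ray("scene",[[262.7,239.4],[293.6,236],[275.3,214.6]],.095); print(w,w.mean(0)); d=w-w.mean(0); print(np.hypot(d[:,0],d[:,1]),np.degrees(np.arctan2(d[:,1],d[:,0])))
for r in robot.look_for("wrist","socket_a_tongue")+robot.look_for("wrist","socket_a"): q=c2w("wrist",r["centre"],p);print(r["score"],q,proj("wrist",q,p))
E
```

```text
time: 11.1
tool_pos: [0.5532, 0.2675, 0.2982]
tool_rot: [-3.139, -0.001, 1.575]
contact_force: [-0.3, 0.1, -0.1]
opening: 0.092
time: 11.2
tool_pos: [0.5538, 0.2665, 0.2972]
tool_rot: [-3.138, -0.0, 1.574]
contact_force: [-0.4, -0.1, 0.8]
opening: 0.0918
[[ 0.5631 -0.0156  0.095 ]
 [ 0.5118  0.0477  0.095 ]
 [ 0.4821 -0.0274  0.095 ]] [0.519  0.0016 0.095 ]
[0.0473 0.0467 0.0469] [ -21.2976   98.8155 -141.87  ]
0.87 [0.5372 0.159  0.0416] [[269.4717 256.1784]]
0.82 [0.5548 0.2676 0.0499] [[284.6997 168.4791]]
0.64 [0.5384 0.357  0.0465] [[269.2687  82.4176]]
0.96 [0.5556 0.2627 0.0516] [[285.437  173.2407]]
0.56 [0.5421 0.3567 0.0487] [[272.7185  82.6348]]
```

View pics/w7.png

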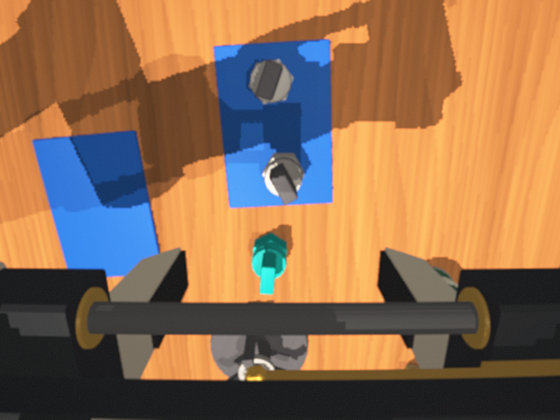

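```bash
python3 - <<'E'
import cv2
im=cv2.imread("pics/w7.png")
cv2.imwrite("pics/w7c.png",cv2.resize(im[45:215,215:345],None,fx=3.5,fy=3.5,interpolation=cv2.INTER_CUBIC))
E
```

```text
(no output)
```

View pics/w7c.png

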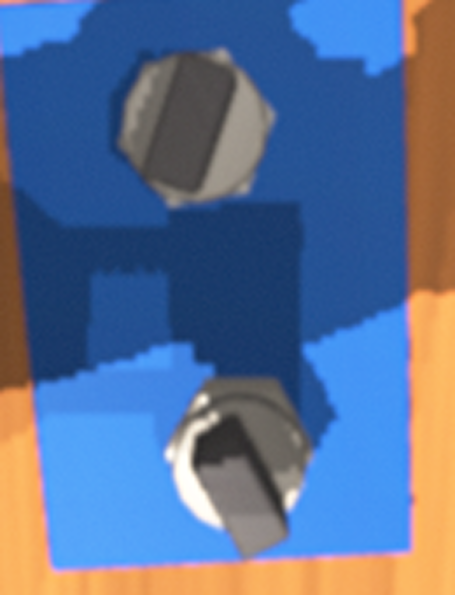

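```bash
python3 - <<'E'
from h import *
import pickle; p=pickle.load(open("w7.pkl","rb"))
np.set_printoptions(precision=4,suppress=True)
f=lambda c:np.array(c)/3.5+[215,45]
for c in ([[183,52],[236,75],[197,192],[145,175]],[[197,466],[245,456],[288,537],[243,557]]):
    w=ray("wrist",f(c),.091,p)[:,:2]; print(w,"c",w.mean(0))
    for i in range(4): d=w[(i+1)%4]-w[i]; print(np.hypot(*d),np.degrees(np.arctan2(d[1],d[0])))
E
```

```text
[[0.5385 0.3755]
 [0.5521 0.3699]
 [0.5419 0.3407]
 [0.5282 0.3449]] c [0.5402 0.3577]
0.01470739659985469 -22.191713870278818
0.03097190128886421 -109.1875681475373
0.014318672872267272 162.55449981108538
0.032180165842887395 71.48035418542617
[[0.5415 0.2665]
 [0.555  0.2694]
 [0.5674 0.2459]
 [0.5546 0.2398]] c [0.5546 0.2554]
0.013753999991098532 12.289297570137808
0.02661415321945484 -62.23895591317299
0.014146679964861093 -154.75105157052664
0.029676136945226642 116.06660458473402
```

```bash
python3 - <<'E'
from h import *
rel([.540,.3577,.16],np.radians(70.5))
E
```

```text
time 11.35 shift [ 9.18 -1.31 13.78] turn [-1.800e-01 -1.000e-02  1.961e+01]
```

```bash
python3 -m creep '[[[1.5,-0.2,1,0,0,5,0.3],[4,-0.6,3,0,0,10,0.3],[6.5,-0.9,6,-0.2,0,15,0.3],[9,-1.3,9,-0.2,0,19.6,0.3],[9.2,-1.3,11.5,-0.2,0,19.6,0.3],[9.2,-1.3,13.4,-0.2,0,19.6,0.3],[9.2,-1.3,13.8,-0.2,0,19.6,0.3],[9.2,-1.3,13.8,-0.2,0,19.6,0.3]]]'
python3 - <<'E'
from h import *
im,p=snap("wrist","w8")
import pickle; pickle.dump(p,open("w8.pkl","wb"))
np.set_printoptions(precision=4,suppress=True)
print(proj("wrist",[.540,.3577,.091],p))
E
```

```text
time: 12.15
tool_pos: [0.5404, 0.3568, 0.1597]
tool_rot: [-3.142, 0.0, 1.229]
contact_force: [-0.6, 0.1, 0.5]
opening: 0.0596
[[282.9137 227.3359]]
```

View pics/w8.png

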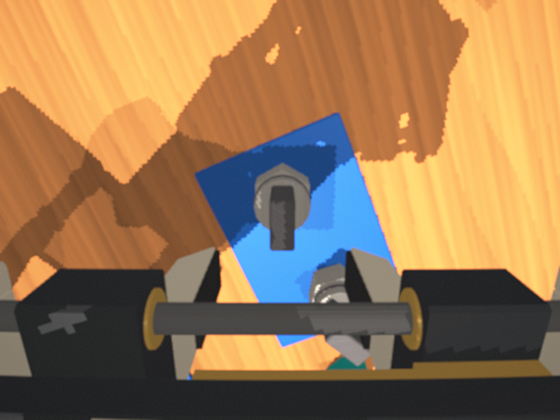

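```bash
python3 -m creep '[[[0,0,1.5,0,0,0,0.3],[0,0,4,0,0,0,0.3],[0,0,6.5,0,0,0,0.3],[0,0,8.2,0,0,0,0.3],[0,0,8.85,0,0,0,0.3],[0,0,8.85,0,0,0,0.3],[0,0,8.85,0,0,0,-1],[0,0,8.85,0,0,0,-1]]]' 30 && python3 -m creep '[[[0,0,0,0,0,0,-1],[0,0,0,0,0,0,-1],[0,0,0,0,0,0,-1],[0,0,0,0,0,0,-1],[0,0,0,0,0,0,-1],[0,0,0,0,0,0,-1]]]'
```

```text
time: 13.0
tool_pos: [0.5419, 0.3575, 0.074]
tool_rot: [3.138, -0.003, 1.229]
contact_force: [-0.9, -0.4, 0.4]
opening: 0.0483
time: 13.6
tool_pos: [0.5417, 0.3576, 0.0738]
tool_rot: [3.139, -0.003, 1.229]
contact_force: [-0.2, -0.8, 0.1]
opening: 0.0158
```

```bash
python3 -m creep '[[[0,0,0,0,0,0,-1],[0,0,-0.6,0,0,0,-1],[0,0,-2.5,0,0,0,-1],[0,0,-5.5,0,0,0,-1],[0,0,-9,0,0,0,-1],[0,0,-12,0,0,0,-1],[0,0,-13.1,0,0,0,-1],[0,0,-13.1,0,0,0,-1]]]' 35; python3 -c "
from h import *
rel([.5195,.0018,.205],np.radians(68.5))"
```

```text
time: 14.4
tool_pos: [0.5418, 0.3576, 0.2063]
tool_rot: [3.137, -0.005, 1.229]
contact_force: [-0.4, 0.3, -3.4]
opening: 0.0161
time 14.4 shift [-3.427e+01  9.820e+00  1.000e-02] turn [ 0.28 -0.3   1.93]
```

```bash
python3 -m creep '[[[-2,0.6,0,0,0,0,-1],[-6,1.7,0,0,0,0,-1],[-10.5,3,0,0,0,0,-1],[-15,4.3,0,0,0,0,-1],[-19.5,5.6,0,0,0,1,-1],[-24,6.9,0,0,0,1.9,-1],[-28,8,0,0.2,-0.2,1.9,-1],[-31,8.9,0,0.3,-0.3,1.9,-1]]]'; python3 -c "
from h import *
rel([.5195,.0018,.205],np.radians(68.5))"
```

```text
time: 15.2
tool_pos: [0.5202, 0.0333, 0.203]
tool_rot: [-3.137, 0.002, 1.195]
contact_force: [1.0, 0.8, -2.3]
opening: 0.0161
time 15.2 shift [-2.96  1.09 -0.2 ] turn [-0.24  0.1  -0.05]
```

```bash
python3 -m creep '[[[-1.2,0.5,-0.2,-0.2,0,0,-1],[-2.4,0.9,-0.2,-0.2,0,0,-1],[-2.96,1.09,-0.1,-0.2,0.1,0,-1],[-2.96,1.09,-0.1,-0.2,0.1,0,-1]]]'; python3 - <<'E'
from h import *
rel([.5195,.0018,.175],np.radians(68.5))
snap("wrist","w9");snap("side","sd9");a,_=snap("scene","sc9")
b=cv2.imread("pics/sd9.png")
cv2.imwrite("pics/cmp9.png",np.hstack([cv2.resize(a[150:300,200:350,::-1],(400,400)),cv2.resize(b[120:290,180:350],(400,400))]))
E
```

```text
time: 15.6
tool_pos: [0.5193, 0.002, 0.2034]
tool_rot: [-3.14, 0.0, 1.195]
contact_force: [0.2, -0.7, -3.2]
opening: 0.0156
time 15.6 shift [-0.01  0.03  2.84] turn [-0.1   0.   -0.05]
```

View pics/w9.png

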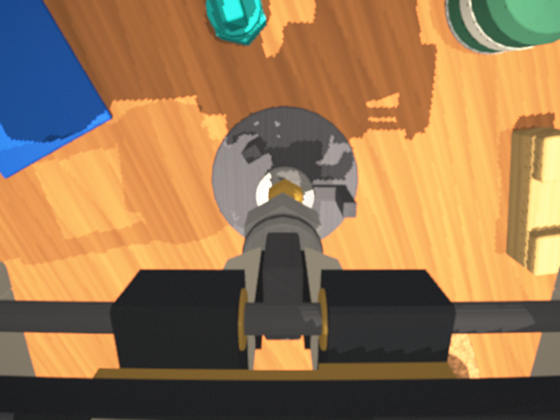

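View pics/cmp9.png

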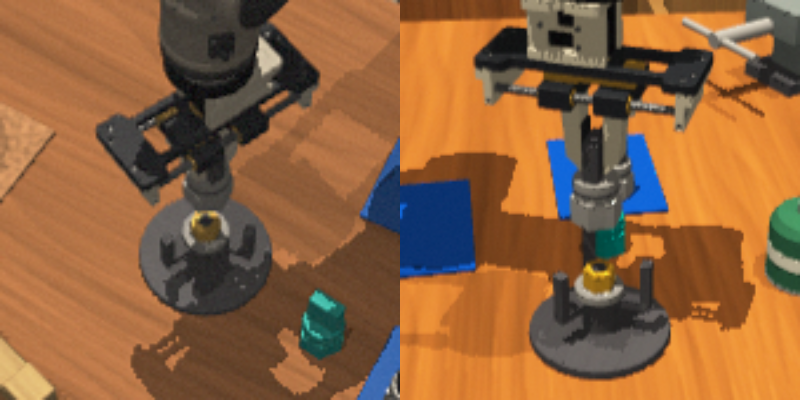

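```bash
python3 -m creep '[[[0,0.03,1,-0.1,0,0,-1],[0,0.03,2.5,-0.1,0,0,-1],[0,0.03,4,-0.1,0,0,-1],[0,0.03,4.8,-0.1,0,0,-1],[0,0.03,4.8,-0.1,0,0,-1]]]'; python3 - <<'E'
from h import *
np.set_printoptions(precision=4,suppress=True)
s=robot.observe();print(s["tool_pos"],s["contact_force"],s["torque"])
rel([.5195,.0018,.148],np.radians(68.5))
im,_=snap("wrist","w10");a,_=snap("side","sd10")
print(proj("wrist",[.5195,.0018,.06]))
cv2.imwrite("pics/cmp10.png",np.hstack([cv2.resize(im[100:260,200:360,::-1],(400,400)),cv2.resize(a[200:290,220:310,::-1],(400,400))]))
E
```

```text
time: 16.25
tool_pos: [0.5189, 0.0032, 0.1544]
tool_rot: [-3.14, 0.0, 1.197]
contact_force: [-0.6, -0.7, -2.8]
opening: 0.0158
[0.5189 0.0032 0.1544] [-0.5692 -0.6578 -2.7928] [0.0166 0.046  0.0159]
time 16.25 shift [-0.11  0.11  0.64] turn [-0.12  0.02  0.06]
[[283.7667 215.8788]]
```

View pics/cmp10.png

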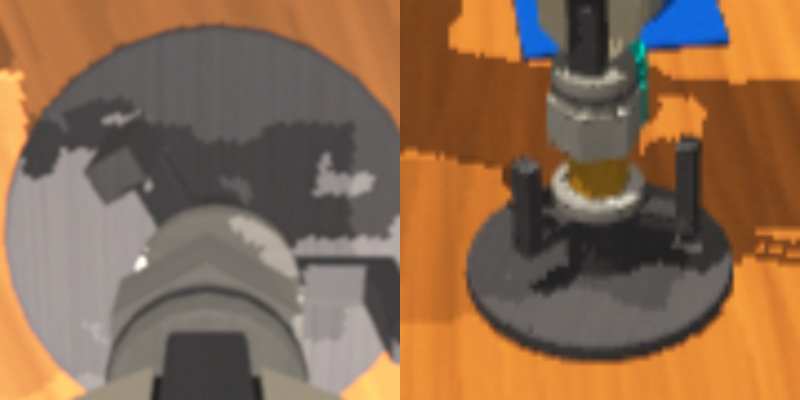

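```bash
python3 -m creep '[[[-0.12,0.1,0,-0.1,0,0,-1],[-0.12,0.1,0.2,-0.1,0,0,-1],[-0.12,0.1,0.4,-0.1,0,0,-1]]]'; python3 -c "
from h import *
rel([.5195,.0018,.148],np.radians(68.5)); print(robot.observe()['contact_force'])"
```

```text
time: 16.65
tool_pos: [0.5207, 0.0013, 0.1524]
tool_rot: [3.138, -0.001, 1.196]
contact_force: [0.1, -0.9, -3.0]
opening: 0.0164
time 16.65 shift [-0.   -0.13  0.44] turn [ 0.22 -0.03  0.03]
[ 0.14946616 -0.89984702 -3.00104844]
```

```bash
python3 -m creep '[[[0,-0.1,0.1,0.2,0,0,-1],[0,-0.1,0.2,0.2,0,0,-1],[0,-0.1,0.3,0.2,0,0,-1],[0,-0.1,0.4,0.2,0,0,-1]]]'; python3 -c "
from h import *
rel([.5195,.0018,.148],np.radians(68.5)); print(robot.observe()['contact_force'])"
```

```text
time: 17.05
tool_pos: [0.5198, 0.0017, 0.1483]
tool_rot: [3.141, -0.001, 1.196]
contact_force: [0.2, 0.1, -2.2]
opening: 0.0157
time 17.05 shift [-0.   -0.03  0.03] turn [ 0.01 -0.03  0.03]
[ 0.24356407  0.1056406  -2.1536544 ]
```

```bash
python3 -m creep '[[[0,-0.03,0.1,0,0,0,-1],[0,-0.03,0.2,0,0,0,-1],[0,-0.03,0.25,0,0,0,-1]]]'
```

```text
time: 17.35
tool_pos: [0.5195, 0.0018, 0.1457]
tool_rot: [3.142, -0.001, 1.196]
contact_force: [-0.4, -0.2, -2.6]
opening: 0.0161
```

```bash
python3 -m creep '[[[0,0,0.1,0,0,0,-1],[0,0,0.2,0,0,0,-1],[0,0,0.3,0,0,0,-1]]]'
```

```text
time: 17.65
tool_pos: [0.5195, 0.0018, 0.1426]
tool_rot: [3.141, -0.001, 1.196]
contact_force: [0.1, 0.0, 0.5]
opening: 0.0158
```

```bash
python3 - <<'E'
from h import *
np.set_printoptions(precision=4,suppress=True)
s=robot.observe();print(s["tool_pos"],s["contact_force"],s["torque"])
im,_=snap("wrist","w11");a,_=snap("side","sd11")
cv2.imwrite("pics/cmp11.png",np.hstack([cv2.resize(im[100:260,200:360,::-1],(400,400)),cv2.resize(a[200:290,220:310,::-1],(400,400))]))
E
```

```text
[0.5195 0.0018 0.1426] [0.089  0.0456 0.5478] [-0.0041  0.0763  0.0108]
```

View pics/cmp11.png

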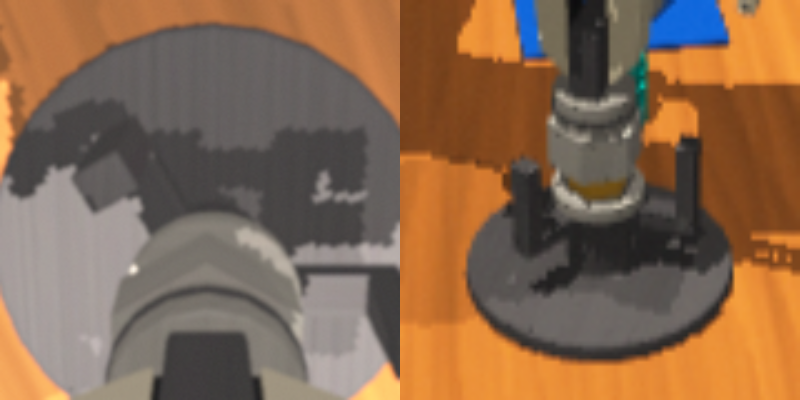

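```bash
python3 -m creep '[[[0,0,0.1,0,0,0,-1],[0,0,0.1,0,0,0,-1]]]'
```

```text
time: 17.95
tool_pos: [0.5198, 0.0017, 0.1417]
tool_rot: [3.141, -0.001, 1.196]
contact_force: [1.6, -0.4, -3.1]
opening: 0.0158
```

```bash
python3 -m creep '[[[0,0,0.1,0,0,0,-1],[0,0,0.1,0,0,0,-1]]]'
```

```text
time: 18.15
tool_pos: [0.5199, 0.0017, 0.1406]
tool_rot: [3.141, -0.001, 1.196]
contact_force: [0.8, -0.5, -3.5]
opening: 0.0161
```

```bash
python3 -m creep '[[[-0.02,-0.02,0.1,0,0,0,-1],[-0.02,-0.02,0.2,0,0,0,-1],[-0.02,-0.02,0.3,0,0,0,-1],[-0.02,-0.02,0.3,0,0,0,-1]]]'
```

```text
time: 18.55
tool_pos: [0.5197, 0.0015, 0.1374]
tool_rot: [3.14, -0.001, 1.196]
contact_force: [1.3, -0.9, -3.3]
opening: 0.0156
```

```bash
python3 -m creep '[[[0,-0.02,0.1,0,0,0,-1],[0,-0.02,0.2,0,0,0,-1],[0,-0.02,0.35,0,0,0,-1],[0,-0.02,0.5,0,0,0,-1],[0,-0.02,0.6,0,0,0,-1],[0,-0.02,0.7,0,0,0,-1]]]'
```

```text
time: 19.15
tool_pos: [0.5197, 0.0015, 0.1304]
tool_rot: [3.14, -0.001, 1.196]
contact_force: [1.4, -1.2, -1.4]
opening: 0.0155
```

```bash
python3 -m creep '[[[0,0,0.1,0,0,0,-1],[0,0,0.15,0,0,0,-1],[0,0,0.2,0,0,0,-1]]]'
```

```text
time: 19.45
tool_pos: [0.5198, 0.0015, 0.1284]
tool_rot: [3.14, -0.001, 1.196]
contact_force: [1.8, -1.1, -2.0]
opening: 0.0161
```

```bash
python3 -m creep '[[[0,0,0.05,0,0,0,-1],[0,0,0.1,0,0,0,-1]]]'
```

```text
time: 19.65
tool_pos: [0.5198, 0.0015, 0.1278]
tool_rot: [3.14, -0.001, 1.196]
contact_force: [0.2, -0.9, 5.9]
opening: 0.0156
```

```bash
python3 -m creep '[[[0,0,0.03,0,0,0,-1],[0,0,0.03,0,0,0,-1],[0,0,0.03,0,0,0,-1]]]'; python3 - <<'E'
from h import *
np.set_printoptions(precision=4,suppress=True)
s=robot.observe();print(s["tool_pos"],s["contact_force"],s["torque"],s["opening"])
b,_=snap("scene","sc12");a,_=snap("side","sd12")
cv2.imwrite("pics/cmp12.png",np.hstack([cv2.resize(b[140:340,130:330,::-1],(400,400)),cv2.resize(a[200:290,220:310,::-1],(400,400))]))
E
```

```text
time: 19.95
tool_pos: [0.5198, 0.0015, 0.1278]
tool_rot: [3.139, -0.001, 1.196]
contact_force: [-0.3, -1.4, 4.9]
opening: 0.0154
[0.5198 0.0015 0.1278] [-0.3499 -1.4191  4.91  ] [ 0.0039  0.1237 -0.0744] 0.015350297977075792
```

View pics/cmp12.png

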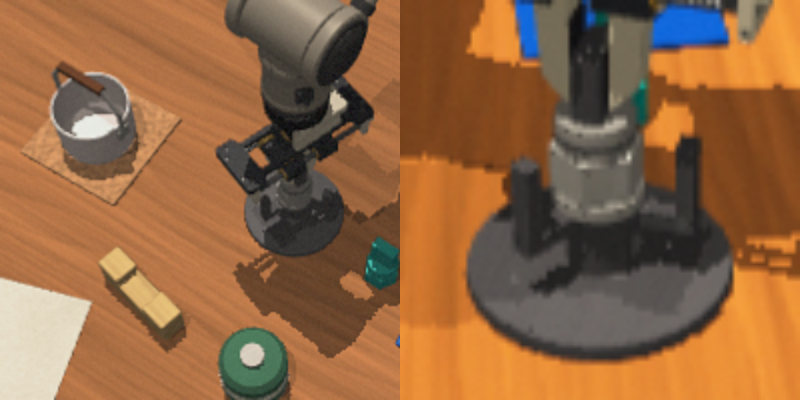

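View pics/sd12.png

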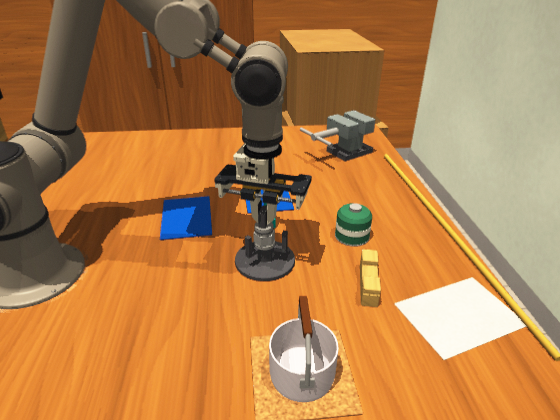

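The nut is covered completely and the socket skirt sits on the flange (crop 598,215). The pot is upright on the cork (side view 304,357), and the block and canister haven't moved. I'm handing in.

```bash
python3 -c "
from cell import robot
print(robot.hand_in())"
```

```text
the job is handed in; nothing more can be done
None
```

The job is done and handed in at about 20 s on the robot's clock. The glue pot is on the cork mat, and a fitting socket is seated on the hub nut, still gripped.

- **Pot:** I lifted it by its bar and set it down near the middle of the mat. The last scene and side pictures show it upright and wholly on the cork.
- **Socket:** The first one I tried, the farther one on the left-hand blue mat, fitted, so the other was never tried or touched. It went down about 20 mm past the nut's top and met the flange at TCP height 0.1278 m. That matches the seated height I worked out from how it was gripped. It is held with about 5 N of push, and the side picture shows the nut fully covered.
- **Bystanders:** The wooden block and the green canister look unmoved.
- **Disagreements:**
  - My first estimate of the stand's axis, taken from the pot, differed from the later nut and upright measurements by about 3 mm in y. I used the later ones.
  - While the socket was going on, one contact of about 3 N appeared near the nut's top. It cleared on the next 1 mm step.

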